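# Drive the brass pin home

### The job

Take the orange-faced mallet by its handle and, with its lower face, knock the brass-headed pin on the black stage fixture fully home, until its head sits down on its bushing. Touch the pin with the mallet only and leave the two silver-headed pins standing. Then stand the mallet upright on its face on the blue pad again and let go.

Things in the scene. Friction and masses are not known exactly. Their poses are not given: they have to be found in the camera images.
- mallet_grip (a point): Loose 260 g mallet standing on its lower face, its handle level. This point is the centre of the handle's pale wooden neck, to be grasped from above: 48 mm from the head's axis, 46 mm above the lower face, 26 mm below the head's top. x points along the handle to the head, z up. The neck is flat-sided, 20 mm wide (y), 24 mm tall, free 18 to 72 mm from the axis; black grip beyond, to 152 mm.
- mallet_face (a point): Centre of the mallet's flat lower striking face. The round upright head is steel with orange plastic ends, 36 mm across and 72 mm tall; z points up along the head's axis, x away from the handle.
- brass_head (a point): Centre of the top of the brass-headed pin: round head 24 mm across, 6 mm thick, over a dark bushing 32 mm across (flange 44 mm). Head top above the bench: 60 mm fully up, 44 mm home (head on bushing). It and two silver-headed pins stand in a row, 90 mm apart, in any order, along the robot's side of a fixed black plate 200 by 320 mm, 20 mm thick; gold lead frames lie flat on its far half.
- pin_brass (a joint): How far the brass-headed pin has been driven down, m: 0 fully up, 0.016 home. A light spring and tight friction hold it: it takes 8 to 10 N to move, a few N more when moved fast, and stays where it is left.
- pin_steel_a (a joint): The same for one silver-headed pin, which is to stay up.
- pin_steel_b (a joint): The same for the other silver-headed pin, which is to stay up.
- pad_top (a point): Centre of the top of the fixed blue square pad, 120 by 120 mm, 4 mm thick, on which the mallet stands at the start and at the end.

How it is judged:
By the outcome, as a careful person would: the job done as asked, in the order asked, and still so for the second after the job is handed in, with the robot touching nothing.
It also fails if it takes over 38 s, if anything falls off the work surface, if the arm or the gripper's body presses on something with over 40 N, if the wrist force passes 120 N, or if a joint passes its speed limit or range.

### The arm

A 6-joint arm with a two-finger parallel gripper is mounted at the origin on the work surface. World frame = base frame: x ahead of the robot, y to its left, z up, the work surface at z = 0. Lengths are in m, angles in rad, forces in N, time in s.
With the tool pointing down it reaches from about 0.25 to 0.775 m from the base axis. Payload 8.9 kg.
Tool frame: the origin (TCP) lies midway between the tips of the shut fingers; the grasp point (between the pads) lies 19 mm behind it; y points along the fingers, z is the direction in which the jaws open and shut, and the axes are right-handed (so a half turn about y gives the same grasp; the last joint's range is limited). The gripper opens to 85 mm and grips with 20 to 120 N. Pads are 22 mm wide; open, the fingers measure 114 mm over their backs; the gripper's body (76 mm by 85 mm) begins 54 mm behind the grasp point. The pads swing forward as they close: fully open they stand 13 mm farther back than shut.
Start: joints at [-1.462, 0.291, -0.153, 1.127, 0, 1.431], TCP at [0.129, -0.509, 0.231] pointing down, gripper open.
Joint ranges: [-2.52, 2.52], [-0.91, 1.74], [-1.3, 1.37], [-1.96, 2.02], [-1.52, 1.47], [-3.14, 3.14]. Speed limits (rad/s): [2.22, 2.22, 2.79, 3.14, 3.14, 3.14].

### API

Orientations are given as a unit quaternion [w, x, y, z].
In Python, from station import arm gives the robot as it stands. The module is installed in compiled form; this text tells all that it offers.
- The arm moves only by the tool move_arm, never from a script. Its argument "steps" is a list of rows, each a list of 3 entries, a list of its own where there are three numbers: the shift along the tool's x, y, z in mm, then the turn about the tool's y in rad, then the opening, from -1 (shut) to 1 (fully open), so that 0 is half open. In form: [[[x, y, z], twist, jaw], ...]. A call has 1 to 20 rows; each row is the pose to reach, as a shift and turn from the pose measured when the call began, along the tool's axes at that moment; what a row does not reach only later rows make up. A row lasts 1/12 s, in which the tool goes at most 41.7 mm and 7.16 degrees, less where a joint would pass 70% of its speed; a pose out of reach is approached as far as the arm can. A call with a gripper value outside its range is refused whole. The fingers move at their own pace and stop on an object; "newtons" is the grip in N (left out, the last holds). Time passes only in rows, so rows that repeat a pose let the fingers close. It gives the time, the measured TCP pose, the force and the opening at its end, in the units of the state.
- arm.sense(): the state, without advancing time (a new reading comes with each control period).
- arm.camera(name): name is "scene" or "side" or "wrist"; returns a dict with "color" (420x560x3 uint8, red, green, blue), "K" (3x3 intrinsics, pixels), "R" (3x3) and "t" (3): a world point X has camera coordinates R X + t. Camera axes: x right, y down, z forward; pixel columns grow to the right and rows downward; lengths in m; the calibration is good to about 2 mm. A picture is of the moment at which its call begins. There is no depth.
- arm.hand_in(): hands the job in, once; it reports no verdict.
Trained networks look in the newest picture that a camera, given by its name, has taken for a name from the list of things; names that differ only in an ending like _2 or _b are one class to them, and where a whole thing is asked for, a point or a joint stands for the part that bears it (a point fixed in the world has none). Each returns a list of dicts, best first, with "confidence" (0 to 1); they miss things now and then, are a little off and sometimes report something else, mostly with a low value. They report only what shows in the picture. A call takes as long as a camera call.
- arm.spot_in(camera, target): "box" ([left, top, right, bottom] in pixels, round what is visible of it).
- arm.outline_of(camera, target): "pixels" (420x560 bool, what is visible of it) and "box" ([left, top, right, bottom] in pixels, round what is visible of it).
The state is a dict: "t": time; "joint_pos": joint angles; "joint_velocities": joint speeds; "tau": joint torques, N m; "tcp_pos": TCP position; "ee_rot": TCP orientation; "force": force on the tool from outside, world axes, zero at the start; "torque": the same for the moment, N m; "finger_gap": finger opening in m.
Only numpy, scipy, OpenCV 4.12 (cv2) and the standard library are available. Lean on these libraries where they do the work, as an engineer would, in place of code of your own. Each camera call takes 0.05 s, during which the arm holds its last target.

## Working session

There is one attempt and no reset: what is moved stays moved. The work goes in short steps, Python scripts to look and compute and a tool call to move; the robot and the scene stay as the last step left them, time stands still between calls to the robot, and variables do not carry over. Pictures are saved under pics/ and viewed, and the job is handed in when it is done.

Besides the shell and the picture viewer there is one more tool, called after "Emit:" by a JSON object that holds its "op" and its "data", one argument or row to a line. move_arm: Moves the arm, as the interface text tells. Its arguments: {"type":"object","properties":{"steps":{"type":"array","items":{"type":"array"}},"newtons":{"type":"number"}},"required":["steps"]}

```bash
mkdir -p pics
cat > h.py <<'E'
import numpy as np,cv2
from station import arm
def snap(n,f):
    c=arm.camera(n); cv2.imwrite('pics/'+f,cv2.cvtColor(c['color'],cv2.COLOR_RGB2BGR)); return c
def ray(c,u,v,z):
    d=c['R'].T@np.linalg.inv(c['K'])@np.array([u,v,1.]); o=-c['R'].T@c['t']
    return o+d*(z-o[2])/d[2]
def proj(c,X):
    p=c['K']@(c['R']@np.array(X)+c['t']); return p[:2]/p[2]
E
python3 - <<'E'
from h import *
np.set_printoptions(precision=4,suppress=True)
for n in ['scene','side','wrist']:
    c=snap(n,n+'0.png'); print(n,-c['R'].T@c['t'])
    for t in ['mallet_grip','mallet_face','brass_head','pin_brass','pin_steel_a','pad_top']:
        try: print(t,[(np.round(d['box']),round(d['confidence'],2)) for d in arm.spot_in(n,t)])
        except Exception as e: print(t,e)
s=arm.sense();print(s)
E
```

```text
scene [ 0.8908 -0.4871  0.7764]
mallet_grip [(array([139., 243., 229., 284.]), 0.98)]
mallet_face [(array([139., 241., 228., 283.]), 0.78)]
brass_head []
pin_brass [(array([335., 158., 348., 170.]), 0.55)]
pin_steel_a [(array([305., 180., 317., 195.]), 0.64), (array([360., 138., 372., 148.]), 0.51)]
pad_top [(array([178., 243., 260., 315.]), 0.79)]
side [0.4695 0.5664 0.661 ]
mallet_grip [(array([273., 156., 328., 192.]), 0.98)]
mallet_face [(array([272., 157., 332., 195.]), 0.57)]
brass_head [(array([258., 275., 265., 288.]), 0.62)]
pin_brass [(array([253., 272., 264., 284.]), 0.64)]
pin_steel_a []
pad_top [(array([272., 155., 331., 195.]), 0.19)]
wrist [ 0.2094 -0.4885  0.3745]
mallet_grip []
mallet_face []
brass_head []
pin_brass []
pin_steel_a []
pad_top []
{'t': 1.05, 'joint_pos': array([-1.4623,  0.2907, -0.1534,  1.1267, -0.    ,  1.4315]), 'joint_velocities': array([-0.0001, -0.0006,  0.0014,  0.0007, -0.0006, -0.0003]), 'tau': array([  0.0013, -53.7036,  33.1646,   0.0017,  -0.0002,   0.    ]), 'tcp_pos': array([ 0.1288, -0.509 ,  0.2313]), 'ee_rot': array([-0.0874,  0.0874, -0.7017,  0.7017]), 'force': array([-0.0176,  0.7772,  0.1204]), 'torque': array([ 0.0079,  0.0156, -0.0055]), 'finger_gap': 0.08530560476386226}
```

View pics/scene0.png

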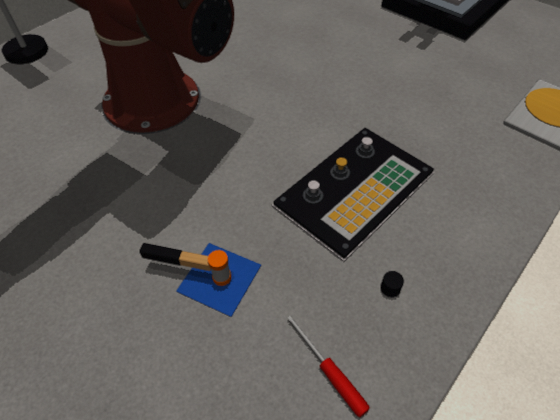

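View pics/side0.png

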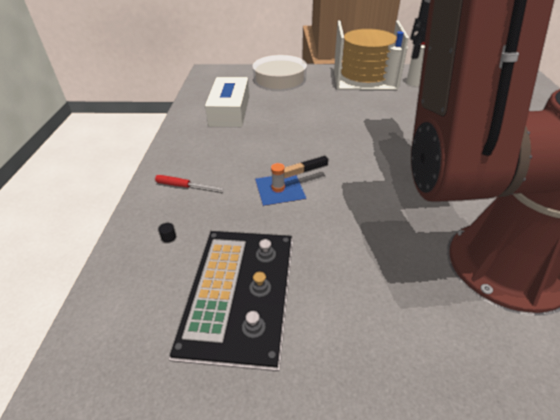

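View pics/wrist0.png

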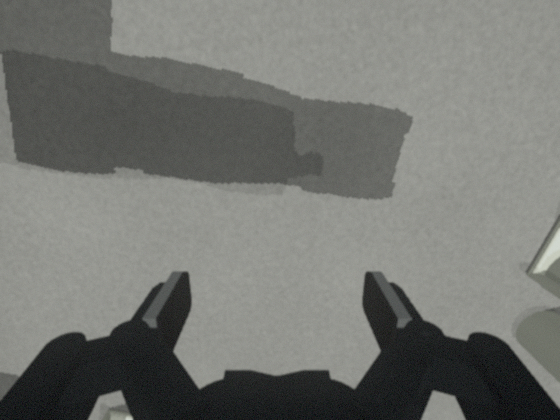

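The brass pin is the middle one: scene (341,162), side (260,277). The mallet stands on the blue pad with its head at scene (218,260) and its handle pointing to (145,250). Next I'll zoom in on these.

Run:
```python
import cv2
a=cv2.imread('pics/scene0.png');b=cv2.imread('pics/side0.png')
cv2.imwrite('pics/z1.png',cv2.resize(a[235:320,135:265],None,fx=6,fy=6,interpolation=cv2.INTER_CUBIC))
import numpy as np
x=cv2.resize(a[130:200,295:385],(400,311),interpolation=cv2.INTER_CUBIC)
y=cv2.resize(b[230:340,235:300],(325,550),interpolation=cv2.INTER_CUBIC)
z=cv2.resize(b[145:210,250:335],(400,306),interpolation=cv2.INTER_CUBIC)
o=np.zeros((600,800,3),np.uint8);o[:306,:400]=z;o[:550,400:725]=y;o[306:600,:400]=x[:294];cv2.imwrite('pics/z2.png',o)
```

```text
(no output)
```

View pics/z1.png

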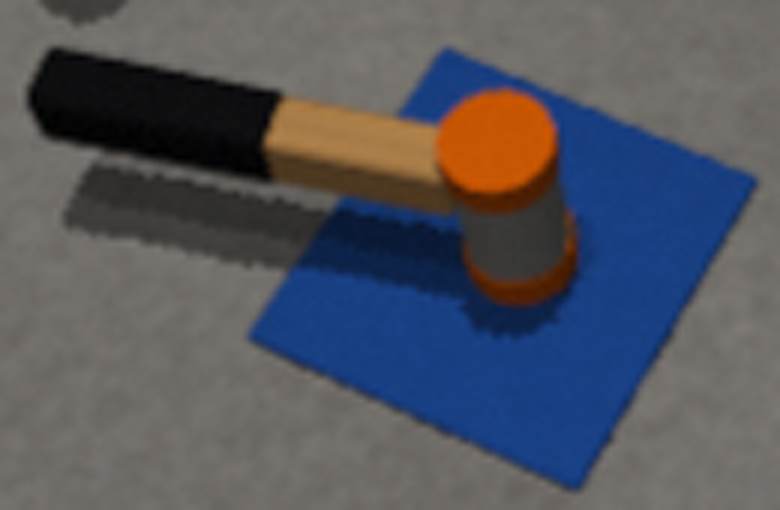

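View pics/z2.png

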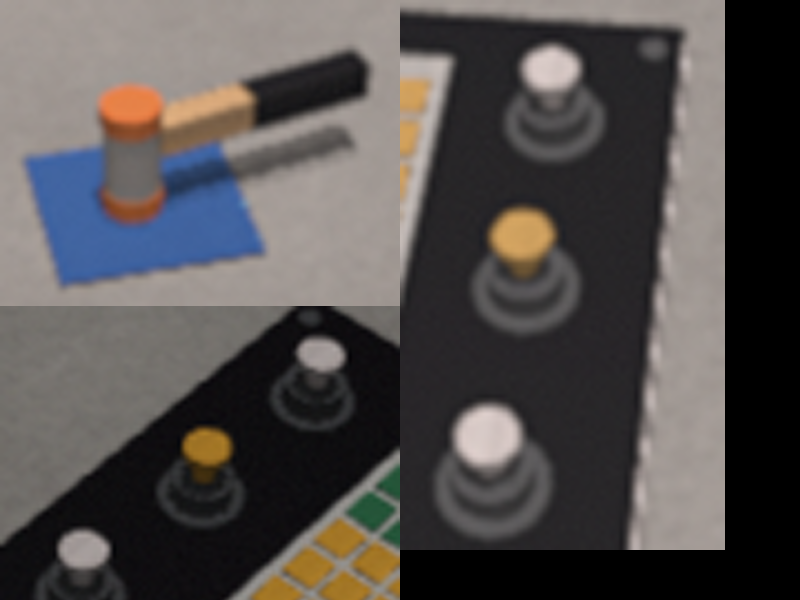

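Run:
```python
from h import *
np.set_printoptions(precision=4,suppress=True)
S=arm.camera('scene');D=arm.camera('side')
def P(n,a,b,z):
    # ls triangulation
    rows=[];rhs=[]
    for c,(u,v) in((S,a),(D,b)):
        M=c['K']@np.c_[c['R'],c['t']]
        for r in(u*M[2]-M[0],v*M[2]-M[1]): rows.append(r[:3]/np.linalg.norm(r[:3]));rhs.append(-r[3]/np.linalg.norm(r[:3]))
    print(n,ray(S,*a,z),ray(D,*b,z),'tri',np.linalg.lstsq(np.array(rows),np.array(rhs),rcond=None)[0])
f=lambda x,y:(x/6+134.6,y/6+234.6)
P('headtop',f(497,140),(277.4,166.5),.076)
P('bound',f(276,120),(252/4.706+249.5,91/4.706+144.5),.062)
P('brass',(341.2,161),(259.2,276.6),.06)
P('silA',(366.8,140.4),(252.2,316.2),.06)
P('silB',(313.3,184.5),(264.8,243.2),.06)
g=lambda x,y:(x/4.706+249.5,y/4.706+144.5)
for a,b in (((445,48),(262,250)),((757,180),(62,285)),((578,490),(26,158)),((248,338),(218,140))): print('pad',ray(S,*f(*a),.004),ray(D,*g(*b),.004))
for p in ((52,48),(30,95),(45,138)): print('hend',ray(S,*f(*p),.062))
```

```text
headtop [ 0.5239 -0.2499  0.076 ] [ 0.5217 -0.2508  0.076 ] tri [ 0.5227 -0.2501  0.0759]
bound [ 0.4603 -0.2841  0.062 ] [ 0.4541 -0.2843  0.062 ] tri [ 0.4563 -0.2841  0.0605]
brass [0.5435 0.0964 0.06  ] [0.5407 0.0993 0.06  ] tri [0.5417 0.098  0.0578]
silA [0.5496 0.1839 0.06  ] [0.5457 0.1889 0.06  ] tri [0.547  0.187  0.0564]
silB [0.5392 0.006  0.06  ] [0.5363 0.0092 0.06  ] tri [0.5372 0.0074 0.0577]
pad [ 0.4471 -0.2119  0.004 ] [ 0.447  -0.2113  0.004 ]
pad [ 0.561  -0.1811  0.004 ] [ 0.5582 -0.1782  0.004 ]
pad [ 0.5924 -0.2946  0.004 ] [ 0.5891 -0.2938  0.004 ]
pad [ 0.4787 -0.326   0.004 ] [ 0.4733 -0.3146  0.004 ]
hend [ 0.3876 -0.3121  0.062 ]
hend [ 0.3961 -0.3274  0.062 ]
hend [ 0.4118 -0.334   0.062 ]
```

```bash
cat >> h.py <<'E'
from scipy.spatial.transform import Rotation as Ro
def state():
    s=arm.sense(); R=Ro.from_quat(s['ee_rot'],scalar_first=True).as_matrix(); return s,R
def shift(target):
    s,R=state(); return R.T@(np.array(target)-s['tcp_pos'])*1000
E
python3 - <<'E'
from h import *
np.set_printoptions(precision=4,suppress=True)
s,R=state();print(s['t'],R)
yaw=np.radians(27.8)
for sg in(1,-1):
    z=sg*np.array([-np.sin(yaw),np.cos(yaw),0])
    zt=R.T@z; print('twist',np.arctan2(zt[0],zt[2]))
print(shift([.4802,-.2724,.15]),shift([.4802,-.2724,.03]))
E
```

```text
1.15 [[-0.9695 -0.      0.2452]
 [-0.2452 -0.     -0.9695]
 [ 0.     -1.      0.    ]]
twist 2.904161769797289
twist -0.23743088379250435
[-398.7424   81.296  -143.1622] [-398.7456  201.296  -143.163 ]
```

Emit:
{"op": "move_arm", "data": {
  "steps": [
    [[-100,20,-36],-0.06,1],
    [[-200,40,-72],-0.12,1],
    [[-300,60,-108],-0.18,1],
    [[-350,70,-125],-0.237,1],
    [[-399,81,-143],-0.237,1],
    [[-399,81,-143],-0.237,1],
    [[-399,81,-143],-0.237,1],
    [[-399,81,-143],-0.237,1],
    [[-399,81,-143],-0.237,1],
    [[-399,81,-143],-0.237,1],
    [[-399,81,-143],-0.237,1],
    [[-399,81,-143],-0.237,1],
    [[-399,81,-143],-0.237,1],
    [[-399,81,-143],-0.237,1],
    [[-399,81,-143],-0.237,1],
    [[-399,81,-143],-0.237,1]
  ],
  "newtons": 110
}}

```text
t: 2.48
tcp_pos: [0.4798, -0.2734, 0.1507]
ee_rot: [-0.169, 0.169, -0.686, 0.687]
force: [-0.6, -0.3, 0.2]
finger_gap: 0.0856
```

Run:
```python
from h import *
np.set_printoptions(precision=4,suppress=True)
c=snap('wrist','w1.png'); s,R=state(); print(s['t'],s['tcp_pos'],R,s['force'],s['joint_pos'])
h=np.array([.5227,-.2501]);d=np.array([.8846,.4664])
img=cv2.imread('pics/w1.png')
for X in ([*h,.076],[*(h-.072*d),.062],[*(h-.048*d),.062],[*(h-.152*d),.062],[*(h-.048*d),.038]):
    p=proj(c,X);print(p);cv2.circle(img,tuple(int(q) for q in p),3,(0,255,0),1)
cv2.imwrite('pics/w1m.png',img)
```

```text
2.5333 [ 0.4799 -0.2734  0.1507] [[-0.8856  0.0003  0.4645]
 [-0.4645 -0.0004 -0.8856]
 [-0.0001 -1.      0.0005]] [ 0.6714 -0.0128 -0.1316] [-0.6502  0.3986 -0.2167  0.955  -0.0001  2.0083]
[275.8681 158.4573]
[276.1309 241.9075]
[276.0608 214.9435]
[276.3365 320.9432]
[276.1006 205.8928]
```

View pics/w1m.png

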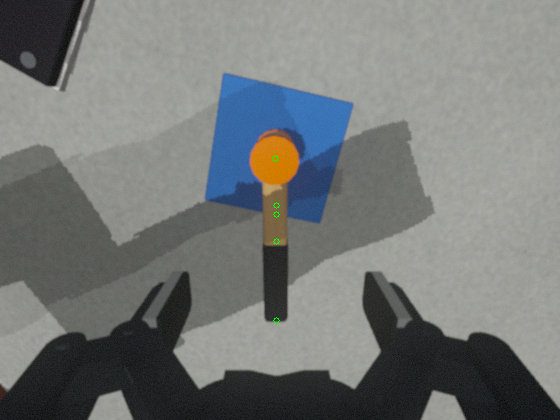

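The prediction matches the wrist view: head at (275,159), handle straight down the middle. Next I descend and grip.

Emit:
{"op": "move_arm", "data": {
  "steps": [
    [[-1,30,-1],0,1],
    [[-1,60,-1],0,0.6],
    [[-1,90,-1],0,0.2],
    [[-1,110,-1],0,0],
    [[-1,120,-1],0,-0.2],
    [[-1,120,-1],0,-0.2],
    [[-1,120,-1],0,-0.4],
    [[-1,120,-1],0,-0.5],
    [[-1,120,-1],0,-0.6],
    [[-1,120,-1],0,-0.8],
    [[-1,120,-1],0,-1],
    [[-1,120,-1],0,-1],
    [[-1,120,-1],0,-1],
    [[-1,120,-1],0,-1],
    [[-1,120,-1],0,-1],
    [[-1,120,-1],0,-1]
  ],
  "newtons": 110
}}

```text
t: 3.87
tcp_pos: [0.4812, -0.2729, 0.0324]
ee_rot: [-0.17, 0.169, -0.686, 0.688]
force: [-2.1, 1.0, 6.6]
finger_gap: 0.0184
```

Run:
```python
from h import *
np.set_printoptions(precision=4,suppress=True)
c=snap('wrist','w2.png'); s,R=state(); print(s['t'],s['tcp_pos'],s['force'],s['torque'],s['finger_gap'])
```

```text
3.9167 [ 0.4812 -0.2729  0.0324] [-2.0375 -1.1052  6.3814] [ 0.1321  0.2695 -0.0213] 0.01883623940076423
```

View pics/w2.png

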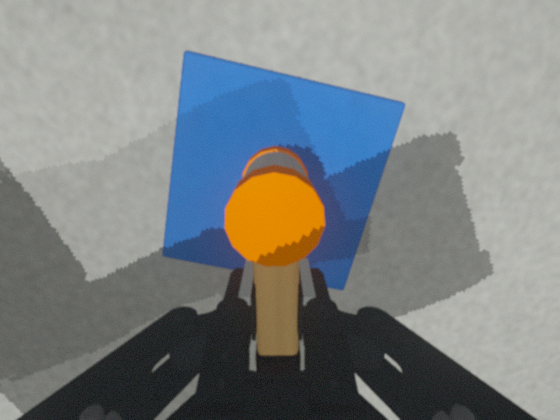

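Gripped at an 18.8 mm gap. I'll lift it and check for tilt.

Emit:
{"op": "move_arm", "data": {
  "steps": [
    [[0,-5,0],0,-1],
    [[0,-15,0],0,-1],
    [[0,-30,0],0,-1],
    [[0,-45,0],0,-1],
    [[0,-60,0],0,-1],
    [[0,-75,0],0,-1],
    [[0,-85,0],0,-1],
    [[0,-90,0],0,-1],
    [[0,-90,0],0,-1],
    [[0,-90,0],0,-1]
  ],
  "newtons": 110
}}

```text
t: 4.75
tcp_pos: [0.4809, -0.2726, 0.1223]
ee_rot: [-0.17, 0.169, -0.686, 0.688]
force: [0.4, 0.2, -3.3]
finger_gap: 0.0181
```

Run:
```python
from h import *
np.set_printoptions(precision=4,suppress=True)
c=snap('side','s2.png');S=snap('scene','c2.png'); s,R=state(); print(s['t'],s['tcp_pos'],s['force'],s['torque'],s['finger_gap'])
p=s['tcp_pos']; a=cv2.imread('pics/s2.png');b=cv2.imread('pics/c2.png')
top=p+[.0415,.0228,-.0284+.072]; bot=p+[.0415,.0228,-.0284]
o=[]
for cc,im in((c,a),(S,b)):
    q=proj(cc,top);print(q,proj(cc,bot))
    u,v=int(q[0]),int(q[1]); x=cv2.resize(im[v-45:v+55,u-45:u+45],(396,440),interpolation=cv2.INTER_CUBIC)
    for X in(top,bot):
        w=(proj(cc,X)-[u-45,v-45])*4.4; cv2.circle(x,tuple(int(e) for e in w),3,(0,255,0),1)
    o.append(x)
cv2.imwrite('pics/z3.png',np.hstack(o))
```

```text
4.85 [ 0.4805 -0.2723  0.1215] [-0.0619  0.4898 -2.6218] [-0.0483  0.0791 -0.0382] 0.01868679100718187
[276.574  137.2441] [277.1625 161.3985]
[210.1706 228.8247] [215.6682 252.1115]
```

View pics/z3.png

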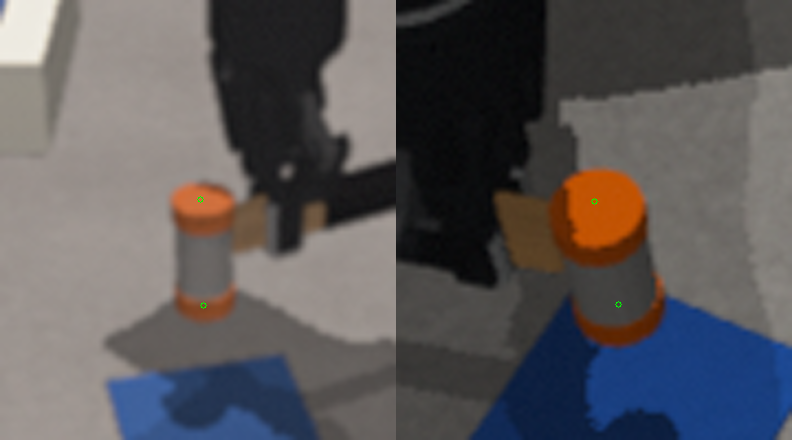

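Run:
```python
from h import *
np.set_printoptions(precision=2,suppress=True)
print(shift([.5002,.0752,.125]))
```

```text
[-178.9    -3.91 -298.54]
```

Emit:
{"op": "move_arm", "data": {
  "steps": [
    [[-5,-4,-8],0,-1],
    [[-14,-4,-24],0,-1],
    [[-26,-4,-44],0,-1],
    [[-41,-4,-69],0,-1],
    [[-56,-4,-94],0,-1],
    [[-71,-4,-119],0,-1],
    [[-86,-4,-144],0,-1],
    [[-101,-4,-169],0,-1],
    [[-116,-4,-194],0,-1],
    [[-131,-4,-219],0,-1],
    [[-146,-4,-244],0,-1],
    [[-158,-4,-264],0,-1],
    [[-168,-4,-280],0,-1],
    [[-175,-4,-292],0,-1],
    [[-179,-4,-298],0,-1],
    [[-179,-4,-298],0,-1],
    [[-179,-4,-298],0,-1],
    [[-179,-4,-298],0,-1],
    [[-179,-4,-298],0,-1]
  ]
}}

```text
t: 6.43
tcp_pos: [0.5005, 0.074, 0.125]
ee_rot: [-0.169, 0.169, -0.686, 0.687]
force: [-0.3, 0.7, -2.8]
finger_gap: 0.018
```

```bash
cat > look.py <<'E'
from h import *
import sys
np.set_printoptions(precision=4,suppress=True)
tag=sys.argv[1]
c=snap('side','s%s.png'%tag);S=snap('scene','c%s.png'%tag); s,R=state(); print(s['t'],s['tcp_pos'],s['force'],s['torque'],s['finger_gap'])
p=s['tcp_pos']; a=cv2.imread('pics/s%s.png'%tag);b=cv2.imread('pics/c%s.png'%tag)
off=R@np.array([-.0474,.0,0]); off[2]=0
top=p+off+[0,0,-.0284+.072]; bot=p+off+[0,0,-.0284]; print('face',bot)
o=[]
for cc,im in((c,a),(S,b)):
    q=proj(cc,bot)
    u,v=int(q[0]),int(q[1]); x=cv2.resize(im[v-60:v+40,u-45:u+45],(396,440),interpolation=cv2.INTER_CUBIC)
    for X in(top,bot):
        w=(proj(cc,X)-[u-45,v-60])*4.4; cv2.circle(x,tuple(int(e) for e in w),3,(0,255,0),1)
    o.append(x)
cv2.imwrite('pics/z%s.png'%tag,np.hstack(o))
E
python3 look.py 4
```

```text
6.5333 [0.5006 0.074  0.1251] [ 0.1281 -0.1332 -2.8835] [-0.057   0.0638  0.0394] 0.01815161891664209
face [0.5426 0.096  0.0967]
```

View pics/z4.png

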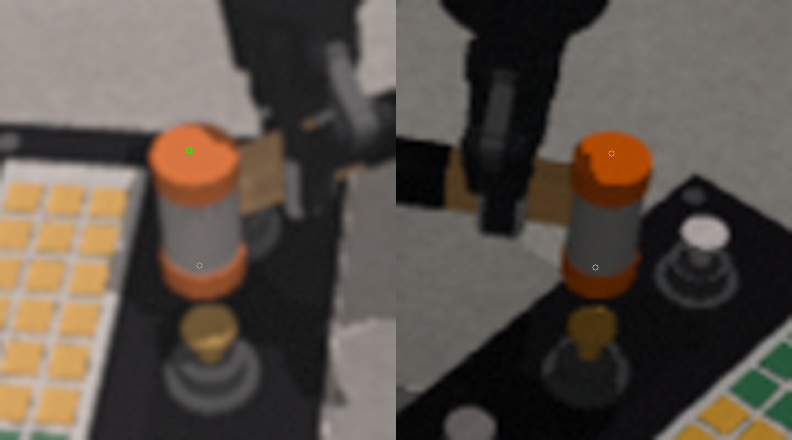

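Emit:
{"op": "move_arm", "data": {
  "steps": [
    [[0,8,-2],0,-1],
    [[0,18,-2],0,-1],
    [[0,27,-2],0,-1],
    [[0,33,-2],0,-1],
    [[0,38,-2],0,-1],
    [[0,42,-2],0,-1],
    [[0,46,-2],0,-1],
    [[0,49,-2],0,-1],
    [[0,50,-2],0,-1],
    [[0,50,-2],0,-1]
  ],
  "newtons": 120
}}

```text
t: 7.37
tcp_pos: [0.499, 0.0757, 0.0748]
ee_rot: [-0.169, 0.169, -0.686, 0.687]
force: [-0.8, 0.1, -2.7]
finger_gap: 0.0182
```

```bash
python3 look.py 5
```

```text
7.4667 [0.4999 0.0758 0.0749] [ 0.1208  1.3216 -2.8324] [-0.0158  0.0498 -0.0135] 0.01798589932162601
face [0.5419 0.0977 0.0465]
```

View pics/z5.png

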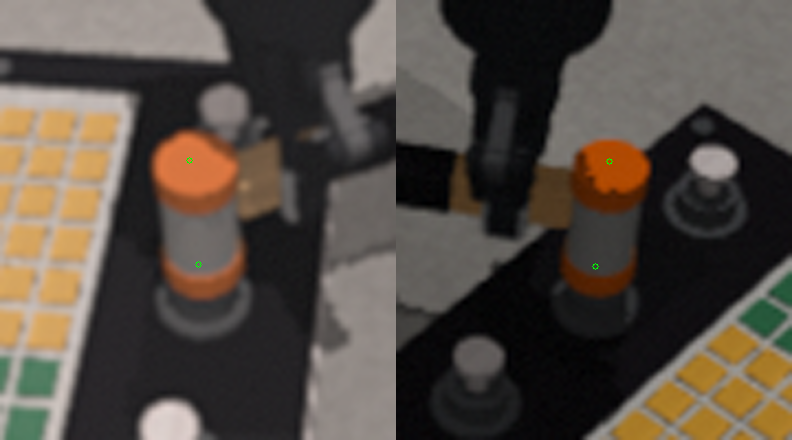

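Emit:
{"op": "move_arm", "data": {
  "steps": [
    [[0,2,0],0,-1],
    [[0,3,0],0,-1],
    [[0,4,0],0,-1],
    [[0,4,0],0,-1]
  ],
  "newtons": 120
}}

```text
t: 7.8
tcp_pos: [0.5, 0.0756, 0.072]
ee_rot: [-0.169, 0.168, -0.686, 0.687]
force: [-8.8, -1.8, 17.5]
finger_gap: 0.0183
```

Emit:
{"op": "move_arm", "data": {
  "steps": [
    [[0,1,0],0,-1],
    [[0,2,0],0,-1],
    [[0,2,0],0,-1],
    [[0,2,0],0,-1]
  ],
  "newtons": 120
}}

```text
t: 8.13
tcp_pos: [0.4998, 0.0755, 0.0717]
ee_rot: [-0.17, 0.168, -0.686, 0.688]
force: [-12.3, -2.5, 28.2]
finger_gap: 0.0183
```

Force is about 31 N and it advanced only 0.3 mm, so the pin has bottomed out. I'll back up and check.

Emit:
{"op": "move_arm", "data": {
  "steps": [
    [[0,-4,0],0,-1],
    [[0,-12,0],0,-1],
    [[0,-24,0],0,-1],
    [[0,-36,0],0,-1],
    [[0,-46,0],0,-1],
    [[0,-52,0],0,-1],
    [[0,-54,0],0,-1],
    [[0,-54,0],0,-1]
  ]
}}

```text
t: 8.8
tcp_pos: [0.5, 0.0756, 0.126]
ee_rot: [-0.17, 0.168, -0.686, 0.688]
force: [-1.1, 0.4, -3.0]
finger_gap: 0.0183
```

```bash
python3 look.py 6
python3 - <<'E'
import cv2,numpy as np
b=cv2.imread('pics/s6.png');a=cv2.imread('pics/c6.png')
y=cv2.resize(b[230:340,225:305],(400,550),interpolation=cv2.INTER_CUBIC)
x=cv2.resize(a[120:210,300:380],(400,450),interpolation=cv2.INTER_CUBIC)
o=np.zeros((550,800,3),np.uint8);o[:,:400]=y;o[:450,400:]=x;cv2.imwrite('pics/y6.png',o)
E
```

```text
8.9 [0.4994 0.0756 0.1252] [-0.886   0.0738 -2.8056] [-0.0696  0.124   0.0332] 0.018294955273240963
face [0.5414 0.0976 0.0968]
```

View pics/y6.png

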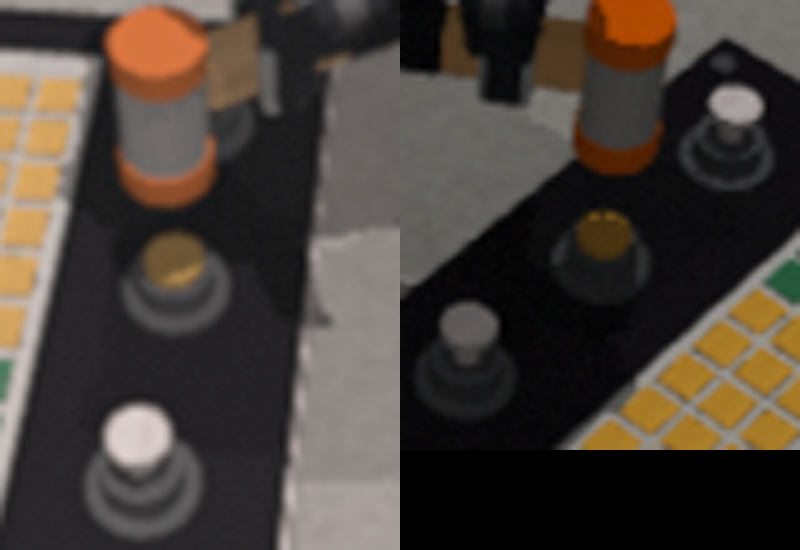

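View pics/z6.png

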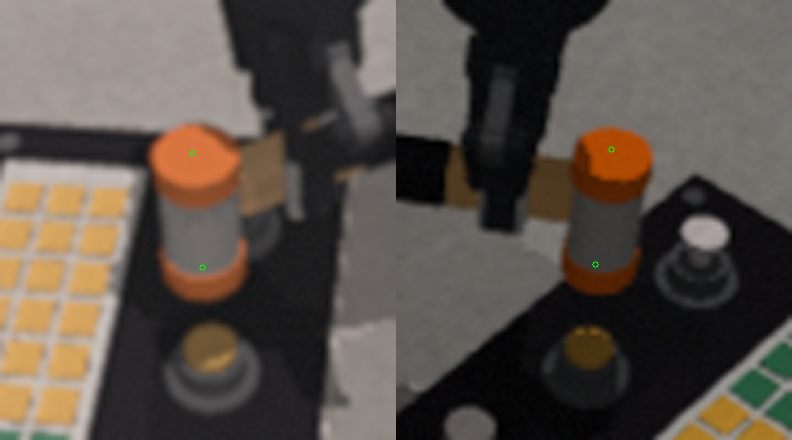

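Run:
```python
from h import *
np.set_printoptions(precision=2,suppress=True)
c=arm.camera('side');S=arm.camera('scene')
for z in(.044,.047,.05,.0578): print(z,proj(c,[.5417,.098,z]),proj(S,[.5417,.098,z]))
print('measured side',(175/5+224.6,260/5+229.6),'scene',(203/5+299.6,235/5+119.6))
print(shift([.4812-.001,-.2729,.125]),arm.sense()['t'])
```

```text
0.044 [259.17 281.03] [340.27 165.22]
0.047 [259.1 280.1] [340.4  164.28]
0.05 [259.02 279.18] [340.53 163.34]
0.0578 [258.81 276.74] [340.86 160.87]
measured side (259.6, 281.6) scene (340.20000000000005, 166.6)
[178.45   0.78 299.94] 9.0
```

Brass head measures at the home height in both views (side 281.6, scene 166.6). Now I return to the pad.

Emit:
{"op": "move_arm", "data": {
  "steps": [
    [[5,0,8],0,-1],
    [[14,0,24],0,-1],
    [[26,0,44],0,-1],
    [[41,0,69],0,-1],
    [[56,0,94],0,-1],
    [[71,0,119],0,-1],
    [[86,0,144],0,-1],
    [[101,0,169],0,-1],
    [[116,0,194],0,-1],
    [[131,0,219],0,-1],
    [[146,0,244],0,-1],
    [[158,0,264],0,-1],
    [[168,0,280],0,-1],
    [[176,0,292],0,-1],
    [[181,0,299],0,-1],
    [[181,0,300],0,-1],
    [[181,0,300],0,-1],
    [[181,0,300],0,-1],
    [[181,0,300],0,-1]
  ]
}}

```text
t: 10.58
tcp_pos: [0.478, -0.2731, 0.1258]
ee_rot: [-0.17, 0.169, -0.686, 0.687]
force: [0.3, 0.3, -2.7]
finger_gap: 0.0182
```

```bash
python3 look.py 7
```

```text
10.6833 [ 0.4781 -0.2733  0.1259] [ 0.8419  0.4775 -3.2951] [-0.0726  0.078  -0.0425] 0.018446659869267128
face [ 0.5201 -0.2513  0.0975]
```

View pics/z7.png

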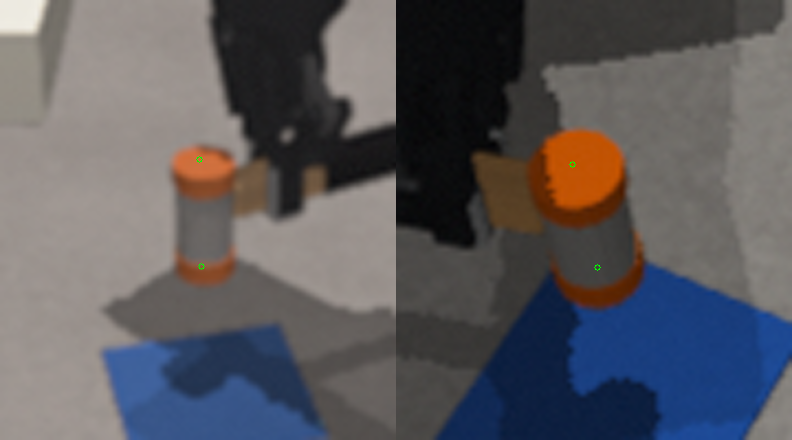

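Emit:
{"op": "move_arm", "data": {
  "steps": [
    [[0,10,0],0,-1],
    [[0,25,0],0,-1],
    [[0,40,0],0,-1],
    [[0,55,0],0,-1],
    [[0,68,0],0,-1],
    [[0,78,0],0,-1],
    [[0,84,0],0,-1],
    [[0,88,0],0,-1],
    [[0,90,0],0,-1],
    [[0,91,0],0,-1],
    [[0,91,0],0,-1],
    [[0,91,0],0,-1]
  ]
}}

```text
t: 11.68
tcp_pos: [0.4786, -0.2737, 0.0354]
ee_rot: [-0.17, 0.169, -0.685, 0.688]
force: [-0.4, 0.2, -2.3]
finger_gap: 0.0184
```

Emit:
{"op": "move_arm", "data": {
  "steps": [
    [[0,1,0],0,-1],
    [[0,2,0],0,-1],
    [[0,2.5,0],0,-1],
    [[0,2.5,0],0,-1]
  ]
}}

```text
t: 12.02
tcp_pos: [0.4786, -0.2737, 0.0328]
ee_rot: [-0.17, 0.169, -0.686, 0.688]
force: [0.4, -0.5, -3.2]
finger_gap: 0.0184
```

Emit:
{"op": "move_arm", "data": {
  "steps": [
    [[0,0.5,0],0,-1],
    [[0,1,0],0,-1],
    [[0,1,0],0,-1],
    [[0,1,0],0,-1]
  ]
}}

```text
t: 12.35
tcp_pos: [0.4785, -0.2738, 0.0324]
ee_rot: [-0.17, 0.169, -0.685, 0.688]
force: [-2.8, 1.2, 6.2]
finger_gap: 0.0178
```

Contact. Releasing gradually.

Emit:
{"op": "move_arm", "data": {
  "steps": [
    [[0,0,0],0,-1],
    [[0,0,0],0,-1],
    [[0,0,0],0,-0.6],
    [[0,0,0],0,-0.5],
    [[0,0,0],0,-0.4],
    [[0,0,0],0,-0.3],
    [[0,0,0],0,-0.1],
    [[0,0,0],0,0.1],
    [[0,0,0],0,0.3],
    [[0,0,0],0,0.5],
    [[0,0,0],0,0.5]
  ],
  "newtons": 20
}}

```text
t: 13.27
tcp_pos: [0.4786, -0.2738, 0.0324]
ee_rot: [-0.17, 0.169, -0.685, 0.688]
force: [0.5, -0.1, 0.1]
finger_gap: 0.064
```

```bash
python3 look.py 8; python3 -c "
from h import *
snap('wrist','w8.png')"
```

```text
13.3667 [ 0.4785 -0.2738  0.0324] [0.3461 0.2973 0.2487] [ 0.014   0.0183 -0.0047] 0.06409568394884049
face [ 0.5205 -0.2518  0.004 ]
```

View pics/z8.png

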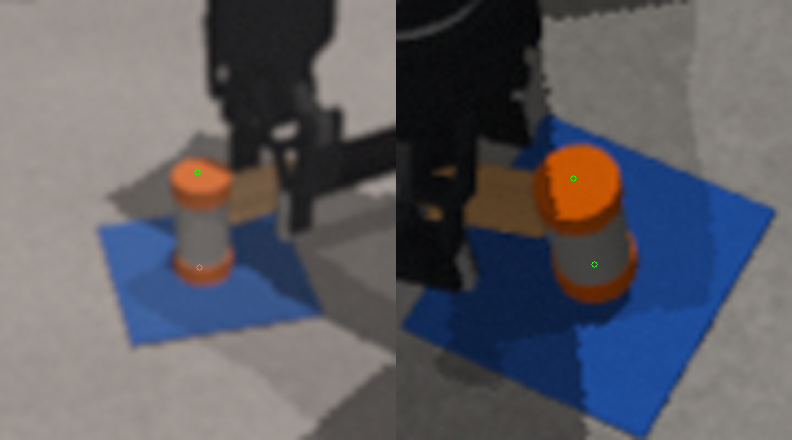

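View pics/w8.png

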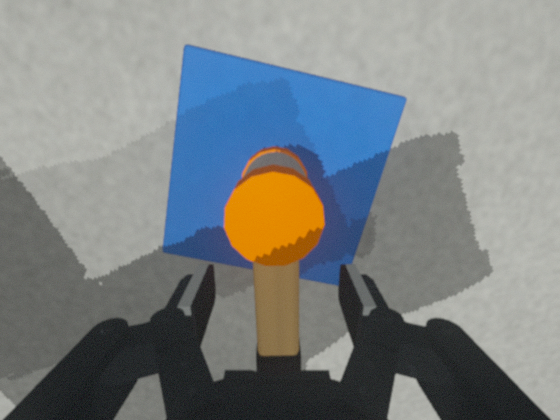

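The mallet stands free and upright on the pad, with its head in the middle of it and the fingers clear on both sides. Retreating straight up.

Emit:
{"op": "move_arm", "data": {
  "steps": [
    [[0,-5,0],0,0.6],
    [[0,-20,0],0,0.6],
    [[0,-45,0],0,0.6],
    [[0,-75,0],0,0.6],
    [[0,-105,0],0,0.6],
    [[0,-130,0],0,0.6],
    [[0,-150,0],0,0.6],
    [[0,-150,0],0,0.6],
    [[0,-150,0],0,0.6]
  ]
}}

```text
t: 14.17
tcp_pos: [0.4788, -0.2738, 0.1837]
ee_rot: [-0.17, 0.168, -0.685, 0.688]
force: [-0.3, 0.1, -0.4]
finger_gap: 0.0686
```

Run:
```python
from h import *
snap('side','s9.png');snap('scene','c9.png');s=arm.sense();print(s['t'],s['tcp_pos'],s['force'])
a=cv2.imread('pics/s9.png');b=cv2.imread('pics/c9.png')
cv2.imwrite('pics/z9.png',np.hstack([cv2.resize(a[140:350,170:340],(400,494),interpolation=3),cv2.resize(b[120:330,170:390],(400,382),interpolation=3)[:382] if 0 else cv2.resize(b[120:330,200:370],(400,494),interpolation=3)]))
```

```text
14.2667 [ 0.4777176  -0.27306289  0.18173063] [-0.57350865  0.61143639 -0.45293293]
```

View pics/z9.png

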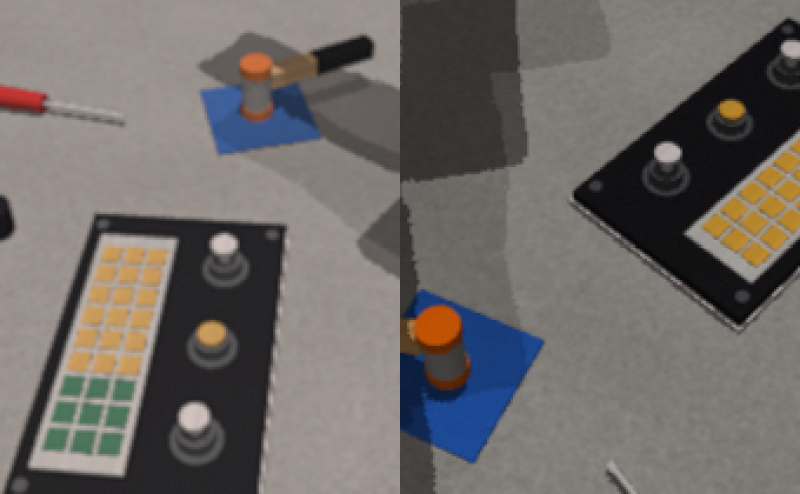

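The brass pin is down on its bushing, both silver pins are up, the mallet stands upright on the pad, and the arm is clear.

```bash
python3 -c "
from station import arm
print(arm.hand_in(), arm.sense()['t'])"
```

```text
the job is handed in; nothing more can be done
the job is handed in; nothing more can be done
```

The brass pin is driven home, and the mallet is back standing upright on its face on the blue pad, with the gripper open and clear. I handed the job in at about 14.3 s, well under the 38 s limit.

- **Brass pin:** I gripped the mallet by its neck and pressed its lower face down on the pin. At the end, about 31 N moved it only 0.3 mm further, so it had bottomed out. In both the side and scene pictures the head is within about 1.5 pixels of where it should be at 44 mm.
- **Silver pins:** both still stand up in the last pictures, and the mallet and fingers stayed above them throughout.
- **Mallet:** it stands near the middle of the pad, within a few mm of where it started. The tool showed no contact force after release.
- **Small disagreement:** when lifting, the mallet head looked 1–2 mm off its predicted position in the scene picture, within the stated calibration error. No check failed.

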